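Shut and latch the picket gate of the lost property corner

TASK

The little white picket gate in front of the lost property bench stands ajar. With the fingertips or the outside of the fingers only, gripping nothing, push the gate fully shut, and then push the red latch lever over past its centre so that it snaps down across the front of the gate. Leave all the toys where they are.

Things in the scene. Friction and masses are not known exactly. Their poses are not given: they have to be found in the camera images.
- fence: white picket fence fixed on the work surface, 620 mm long, 180 mm high (caps of the two gate posts 200 mm). Origin on the work surface, mid gateway; x points through the gateway away from the robot, y along the fence. Posts 40 mm square at y = +120 (hinges) and -110 mm (latch); fixed panels run on from them to y = +310 and -300 mm, their front at x = -14 mm
- gate_hinge (a point): foot of the white picket gate's hinge line, turning with the gate. The gate is 186 mm wide, 180 mm high, its front 9 mm before its y-z plane, its back 11 mm behind. At work surface height; the gate stretches from there along its own -y, its front looks along its own -x. The hinge line is at x = -11, y = +100 mm of the fence; shut, its axes are parallel to the fence's
- keeper_block (a point): front of the yellow keeper block (20 mm wide, 36 mm high) on the gate near its free end, 7 mm proud of its front, 176 mm from the hinge line, 155 mm up. With the gate shut the lever passes 9 mm in front of it, and then keeps the gate from opening; with the gate ajar it is in the lever's way
- gate_push (a point): point on the front face of the gate, 132 mm from the hinge line and 145 mm above the work surface: a good place to push
- gate (a joint): opening angle of the gate in rad: 0 shut (against its stop), growing as the free end swings out towards the robot's side (the fence's -x), to 1.2. A little stiff: the gate moves with about 1 N and stays where it is left
- latch_pivot (a point): the red latch lever: a flat bar 14 mm wide and 8 mm thick with a red ball of 24 mm diameter at its end. This point is its pivot, 105 mm high, in front of the latch post at x = -40, y = -110 mm of the fence. It swings in the upright plane x = -40 mm of the fence; a thin steel spring strut (up to 140 mm high) stands 12 mm in front of that plane at the post
- latch_tip (a point): centre of the red ball, 120 mm from the pivot: 204 mm high at either end of the swing, 225 mm when upright
- latch (a joint): lever angle in rad: 0 at the open stop, leaning 0.6 rad from upright away from the gate (to the fence's -y); 0.6 upright; 1.2 at the closed stop, leaning 0.6 rad to the fence's +y across the gate's front. An over-centre spring holds it at either stop: 2 to 3 N at the ball starts it, less and less up to upright; past upright it snaps over by itself
- cup: teal plastic tea cup, 72 mm wide, 60 mm high, standing on the bench behind the fence (bench top 60 mm high); to be left alone. Origin under its middle
- drum: red tin drum with brass rims, 94 mm across, 71 mm high, standing on the bench behind the fence (bench top 60 mm high); to be left alone. Origin under its middle
- piggy: brown ceramic piggy bank, 108 mm long, 86 mm high, standing on the bench behind the fence (bench top 60 mm high); to be left alone. Origin under its middle
- hammer: wooden toy hammer lying flat, 185 mm long, 36 mm high, on the work surface in front of the fence; to be left alone. Origin under its middle
- wand: pink glitter plastic wand lying flat, 215 mm long, 14 mm high, on the work surface in front of the fence; to be left alone. Origin under its middle
- bus: yellow toy bus, 100 x 45 x 52 mm, on the work surface in front of the fence; to be left alone. Origin under its middle

How it is judged:
By the outcome, as a careful person would: the job done as asked, in the order asked, and still so for the second after the job is handed in, with the robot touching nothing.
It also fails if it takes over 45 s, if anything falls off the work surface, if the arm or the gripper's body presses on something with over 40 N, if the wrist force passes 120 N, or if a joint passes its speed limit or range.

ROBOT

A 6-joint arm with a two-finger parallel gripper is mounted at the origin on the work surface. World frame = base frame: x ahead of the robot, y to its left, z up, the work surface at z = 0. Lengths are in m, angles in rad, forces in N, time in s.
With the tool pointing down it reaches from about 0.25 to 0.725 m from the base axis. Payload 4 kg.
Tool frame: the origin (TCP) lies between the finger pads; the fingertips stand 25 mm ahead of it and the grasp point (between the pads) lies 6 mm ahead of it; z points along the fingers, y is the line along which they close (so a half turn about z gives the same grasp; the last joint's range is limited). The gripper opens to 85 mm and grips with 20 to 120 N. Pads are 22 mm wide; open, the fingers measure 114 mm over their backs; the gripper's body (76 mm by 85 mm) begins 54 mm behind the grasp point. The pads swing forward as they close: fully open they stand 13 mm farther back than shut.
Start: joints at [-1.177, 0.241, 0.005, 1.335, 0, 1.571], TCP at [0.192, -0.462, 0.256] pointing down, gripper open.
Joint ranges: [-2.72, 2.72], [-1.05, 1.87], [-1.09, 1.28], [-1.99, 2.15], [-1.42, 1.44], [-3.14, 3.14]. Speed limits (rad/s): [2.79, 2.79, 3.14, 3.14, 3.14, 3.14].

INTERFACE

Orientations are given as a unit quaternion [x, y, z, w].
In Python, from workcell import bot gives the robot as it stands. The module is installed in compiled form; this text tells all that it offers.
- The arm moves only by the shell command python3 -m pendant 'ROWS'. ROWS is JSON, one flat list of numbers, 7 for each row, row after row: the shift along the tool's x, y, z normalised to -1 to 1, where 1 is 0.5 m, then the turn, a rotation vector about the tool's x, y, z normalised to -1 to 1, where 1 is 180 degrees, then the opening, from 0 (shut) to 1 (fully open). In form: [tx, ty, tz, ax, ay, az, fingers, tx, ty, tz, ax, ay, az, fingers, ...]. A call has exactly 10 rows; each row is the pose to reach, as a shift and turn from the pose commanded when the call began, along the tool's axes at that moment, turning the shorter way round; what a row does not reach only later rows make up. A row lasts 1/12 s, in which the tool goes at most 41.7 mm and 7.16 degrees, less where a joint would pass 70% of its speed; a pose out of reach is approached as far as the arm can. A call with a number of a shift or a turn outside -1 to 1 is refused whole. A call with a gripper value outside its range is refused whole. The fingers move at their own pace and stop on an object; the grip force is fixed at half the most. Time passes only in rows, so rows that repeat a pose let the fingers close, or fill a call up. It gives the time, the measured TCP pose, the force, the opening and the grip force at its end, in the units of the state.
- bot.get_obs(): the state, without advancing time (a new reading comes with each control period).
- bot.camera(name): name is "scene" or "top"; returns a dict with "pixels" (420x560x3 uint8, red, green, blue), "mtx" (3x3 intrinsics, pixels), "k1" (the pictures are not rectified: a ray, as slopes to the right and down, at radius r is drawn at 1 + k1 r^2 times it, then the intrinsics apply), "cam_to_world" (4x4, takes a point from camera to world coordinates). Camera axes: x right, y up, looking along -z (the intrinsics and any distortion apply to the point x, -y, -z); pixel columns grow to the right and rows downward; lengths in m; the calibration is good to about 2 mm. A picture is of the moment at which its call begins. There is no depth.
- bot.job_done(): hands the job in; it is judged then, once.
The state is a dict: "clock": time; "joint_pos": joint angles; "joint_vel": joint speeds; "tau": joint torques, N m; "eef_pos": TCP position; "tool_rot": TCP orientation; "ft_force": force on the tool from outside, world axes, zero at the start; "ft_torque": the same for the moment, N m; "grip_width": finger opening in m; "grasp_force": force on a finger pad.
Only numpy, scipy, OpenCV 4.12 (cv2) and the standard library are available. Lean on these libraries where they do the work, as an engineer would, in place of code of your own. Each camera call takes 0.05 s, during which the arm holds its last target. There are 200 camera calls.

## Working session

There is one attempt and no reset: what is moved stays moved. The work goes in short steps, Python scripts to look and compute and a shell command to move; the robot and the scene stay as the last step left them, time stands still between calls to the robot, and variables do not carry over. Pictures are saved under pics/ and viewed, at most 10 in all, crops included, and the job is handed in when it is done.

```bash
mkdir -p pics; cat > h.py <<'E'
import numpy as np,cv2
from workcell import bot
def cam(n): return bot.camera(n)
def ray(c,u,v):
    K=np.array(c["mtx"]);k=c["k1"];T=np.array(c["cam_to_world"])
    p=cv2.undistortPoints(np.array([[[u,v]]],float),K,np.array([k,0,0,0.]))[0,0]
    return T[:3,3],T[:3,:3]@np.array([p[0],-p[1],-1])
def onz(c,u,v,z):
    o,d=ray(c,u,v);return o+d*(z-o[2])/d[2]
def two(c1,p1,c2,p2):
    o1,d1=ray(c1,*p1);o2,d2=ray(c2,*p2)
    s=np.linalg.lstsq(np.c_[d1,-d2],o2-o1,rcond=None)[0]
    a=o1+s[0]*d1;b=o2+s[1]*d2
    return (a+b)/2,np.linalg.norm(a-b)
def proj(c,P):
    T=np.linalg.inv(np.array(c["cam_to_world"]));q=T[:3,:3]@np.array(P)+T[:3,3]
    q=np.array([q[0],-q[1],-q[2]])[None]
    return cv2.projectPoints(q,np.zeros(3),np.zeros(3),np.array(c["mtx"]),np.array([c["k1"],0,0,0.]))[0][0,0]
E
python3 - <<'E'
from h import *
import pickle
for n in("scene","top"):
    c=cam(n);cv2.imwrite(f"pics/{n}0.png",cv2.resize(c["pixels"][:,:,::-1],(800,600)));pickle.dump(c,open(n+".pkl","wb"))
    print(n,np.round(c["cam_to_world"],3).tolist(),c["k1"],np.array(c["mtx"])[0,0])
print(bot.get_obs())
E
```

```text
scene [[0.675, -0.489, 0.552, 1.113], [0.738, 0.441, -0.512, -0.444], [0.007, 0.753, 0.659, 0.776], [0.0, 0.0, 0.0, 1.0]] -0.12614733346381965 408.6020107177637
top [[0.01, 0.973, -0.229, 0.378], [-1.0, 0.01, 0.001, 0.037], [0.003, 0.229, 0.973, 1.085], [0.0, 0.0, 0.0, 1.0]] -0.1363756299399057 450.97102298069774
{'clock': 0.1, 'joint_pos': array([-1.17699380e+00,  2.41373715e-01,  3.89052087e-03,  1.33520038e+00,
       -1.72414611e-05,  1.57077618e+00]), 'joint_vel': array([-0.0004245 , -0.00032823,  0.00227711,  0.00201655, -0.00114955,
       -0.00156796]), 'tau': array([-3.44622549e-04, -3.73137581e+01,  2.53010219e+01,  1.08775546e-02,
       -7.48656748e-05, -2.64129007e-06]), 'eef_pos': array([ 0.19165364, -0.46126511,  0.25549596]), 'tool_rot': array([ 9.80675086e-01,  1.95641216e-01, -1.93046859e-04, -9.23703853e-04]), 'ft_force': array([ 0.50745102, -0.19741044, -1.23152316]), 'ft_torque': array([ 0.03922321, -0.09456346,  0.06524504]), 'grasp_force': 0.0, 'grip_width': 0.08532925421069015}
```

View pics/scene0.png

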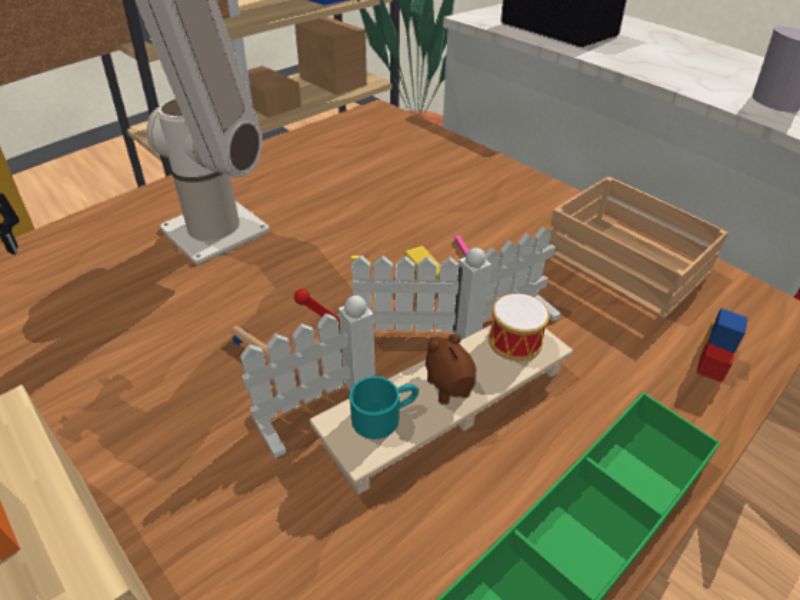

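View pics/top0.png

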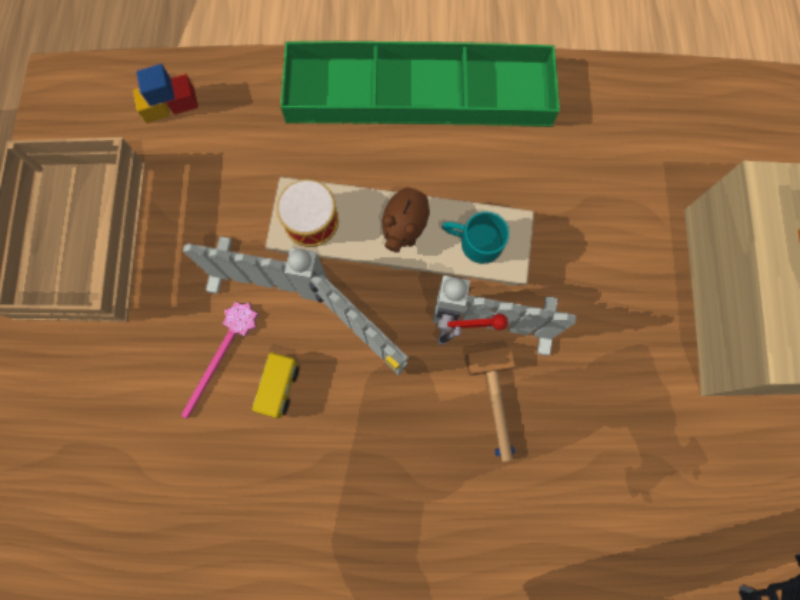

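The top view shows the post caps at (301,260) and (455,289), the gate's free end with its keeper at (394,362), and the red ball at (500,322). In the scene view the caps are at (475,256) and (356,304), with the ball at (303,296).

```bash
cat > m.py <<'E'
from h import *
def blob(c,lo,hi,win):
    hsv=cv2.cvtColor(c["pixels"],cv2.COLOR_RGB2HSV);m=cv2.inRange(hsv,lo,hi)
    z=np.zeros_like(m);x0,y0,x1,y1=[int(w*.7) for w in win];z[y0:y1,x0:x1]=m[y0:y1,x0:x1];return z
def ball(c,win):
    m=blob(c,(0,150,60),(8,255,255),win)|blob(c,(172,150,60),(180,255,255),win)
    d=cv2.distanceTransform(m,cv2.DIST_L2,5);_,r,_,p=cv2.minMaxLoc(d)
    m2=cv2.morphologyEx(m,cv2.MORPH_OPEN,cv2.getStructuringElement(cv2.MORPH_ELLIPSE,(9,9)))
    M=cv2.moments(m2,True);return (M["m10"]/M["m00"],M["m01"]/M["m00"]) if M["m00"] else p
E
python3 - <<'E'
from m import *
import pickle
s=pickle.load(open("scene.pkl","rb"));t=pickle.load(open("top.pkl","rb"))
bs=ball(s,(280,270,350,330));bt=ball(t,(440,300,530,345));print(bs,bt,"ball",two(s,bs,t,bt))
f=lambda u,v:(u*.7,v*.7)
H=two(s,f(475,256),t,f(301,260));L=two(s,f(356,304),t,f(455,289));print("caps",H,L)
d=(H[0]-L[0])[:2];yaw=np.arctan2(-d[0],d[1]);print("sep",np.linalg.norm(d),"yaw",yaw)
m=blob(t,(20,120,80),(35,255,255),(375,345,415,380));M=cv2.moments(m,True);u=(M["m10"]/M["m00"],M["m01"]/M["m00"]);print("keeper",u,onz(t,*u,.165))
R=np.array([[np.cos(yaw),-np.sin(yaw)],[np.sin(yaw),np.cos(yaw)]])
O=(H[0][:2]+L[0][:2])/2-R@[0,.005];h=O+R@[-.011,.1];k=onz(t,*u,.173)[:2]-h
print("O",O,"hinge",h,"k",k,np.linalg.norm(k),"ang vs shut",np.arctan2(*(R.T@k)[::-1])+np.pi/2)
print("ball pred",O+R@[-.04,-.11-.0678],"ball fence",R.T@(two(s,bs,t,bt)[0][:2]-O))
for n,z,p in(("bus",.052,(275,382)),("ham",.036,(490,360)),("hamhandle end",.02,(506,455)),("hamL",.036,(467,362)),("hamR",.036,(513,358))): print(n,onz(t,*f(*p),z))
E
```

```text
(211.375, 207.7403846153846) (349.0, 225.0) ball (array([ 0.54208455, -0.1051197 ,  0.20481257]), np.float64(0.001173934569923348))
caps (array([0.63347455, 0.17754898, 0.18856745]), np.float64(0.0012956599620980807)) (array([ 0.59265468, -0.04516361,  0.1879228 ]), np.float64(0.0013629915317022153))
sep 0.22642251876120328 yaw -0.1812729580248111
keeper (274.08, 253.08) [0.48996817 0.04417331 0.165     ]
O [0.61216321 0.06127461] hinge [0.61937162 0.16161921] k [-0.1303791  -0.11751121] 0.17552092531134686 ang vs shut -0.6559882535165249
ball pred [ 0.5407645  -0.10640086] ball fence [-0.03893255 -0.17630184]
bus [0.46828125 0.23184019 0.052     ]
ham [ 0.5095373  -0.11609768  0.036     ]
hamhandle end [ 0.35633871 -0.14209658  0.02      ]
hamL [ 0.506008   -0.07820903  0.036     ]
hamR [ 0.51304049 -0.15420151  0.036     ]
```

Measurements agree with the given sizes: the cap spacing is 226 mm (230 expected), the ball height is 205 mm and the keeper radius is 175.5 mm. The fence yaw is −0.181 and the gate is about 0.57 rad open. I'll head for the gate's front with the fingers shut.

```bash
python3 -m pendant '[0.566,-0.476,0,0,0,0.183,0, 0.566,-0.476,0,0,0,0.183,0, 0.566,-0.476,0,0,0,0.183,0, 0.566,-0.476,0,0,0,0.183,0, 0.566,-0.476,0,0,0,0.183,0, 0.566,-0.476,0,0,0,0.183,0, 0.566,-0.476,0,0,0,0.183,0, 0.566,-0.476,0,0,0,0.183,0, 0.566,-0.476,0,0,0,0.183,0, 0.566,-0.476,0,0,0,0.183,0]'
cat > st.py <<'E'
from h import *
from scipy.spatial.transform import Rotation as Ro
o=bot.get_obs();c,s=np.cos(-.181),np.sin(-.181)
R=np.array([[c,-s,0],[s,c,0],[0,0,1]]);O=np.array([.6122,.0613,0])
print("fence xyz",np.round(R.T@(o["eef_pos"]-O),4),"tool in fence\n",np.round(R.T@Ro.from_quat(o["tool_rot"]).as_matrix(),3),"F",np.round(R.T@o["ft_force"],2),"t",o["clock"],"w",o["grip_width"])
E
python3 st.py
```

```text
clock: 0.93
eef_pos: [0.3629, -0.1296, 0.2561]
tool_rot: [0.996, -0.088, 0.0, -0.001]
ft_force: [-0.8, 0.7, 0.3]
grip_width: -0.0001
grasp_force: 0.0
fence xyz [-0.2109 -0.2326  0.2561] tool in fence
 [[ 1.     0.004  0.   ]
 [ 0.004 -1.     0.002]
 [ 0.    -0.002 -1.   ]] F [-0.91  0.55  0.29] t 0.9333 w -0.00010415609940380894
```

```bash
python3 -m pendant '[0.142,-0.465,0,0,0,0,0, 0.142,-0.465,0,0,0,0,0, 0.142,-0.465,0,0,0,0,0, 0.142,-0.465,0,0,0,0,0, 0.142,-0.465,0,0,0,0,0, 0.142,-0.465,0,0,0,0,0, 0.142,-0.465,0.08,0,0,0,0, 0.142,-0.465,0.172,0,0,0,0, 0.142,-0.465,0.172,0,0,0,0, 0.142,-0.465,0.172,0,0,0,0]'; python3 st.py
python3 - <<'E'
from h import *
for n in("scene","top"):
    c=cam(n);cv2.imwrite(f"pics/{n}1.png",cv2.resize(c["pixels"][:,:,::-1],(800,600)))
E
```

```text
clock: 1.77
eef_pos: [0.4509, -0.0531, 0.1964]
tool_rot: [0.998, -0.067, -0.0, -0.015]
ft_force: [0.2, 0.7, -0.3]
grip_width: -0.0
grasp_force: 0.0
fence xyz [-0.1381 -0.1416  0.1964] tool in fence
 [[ 0.999  0.046 -0.004]
 [ 0.046 -0.998  0.03 ]
 [-0.003 -0.03  -1.   ]] F [ 0.03  0.72 -0.34] t 1.7667 w -1.7379628144394925e-05
```

View pics/scene1.png

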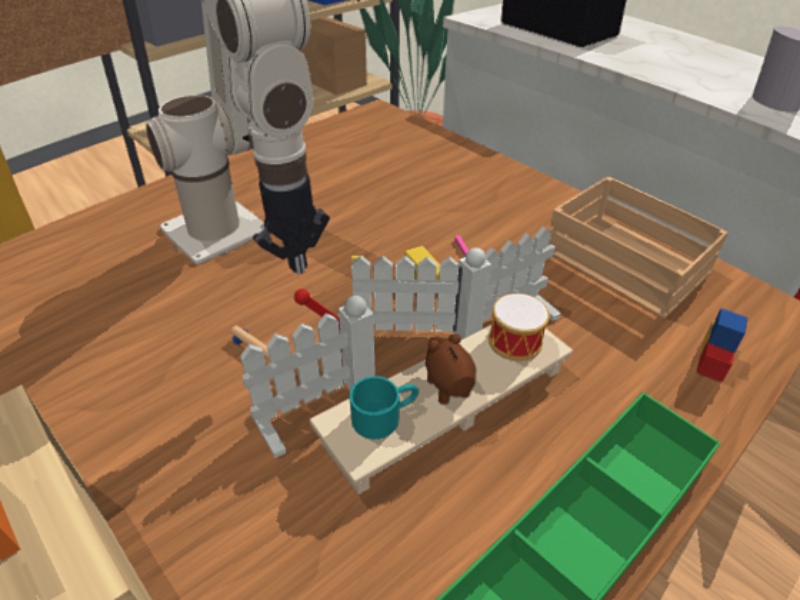

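The scene view shows the gripper at about (295,260), short of its target and left of the gate's free end, so a joint limited the speed. I'll check the joints before going on.

```bash
python3 - <<'E'
from h import *
o=bot.get_obs();print(o["joint_pos"].round(3),o["joint_vel"].round(3))
E
python3 -m pendant '[-0.06,0,-0.12,0,0,0,0, -0.06,0,-0.12,0,0,0,0, -0.06,0,-0.12,0,0,0,0, -0.06,0,-0.12,0,0,0,0, -0.06,0,-0.12,0,0,0,0, -0.06,0,-0.12,0,0,0,0, -0.06,0,-0.12,0,0,0,0, -0.06,0,-0.12,0,0,0,0, -0.06,0,-0.12,0,0,0,0, -0.06,0,-0.12,0,0,0,0]'; python3 st.py;  python3 - <<'E'
from h import *
o=bot.get_obs();print(o["joint_pos"].round(3),o["joint_vel"].round(3))
E
```

```text
[-0.135  0.19  -0.222  1.164  0.031  3.141] [ 0.004 -0.027  0.045  0.037  0.001 -0.001]
clock: 2.7
eef_pos: [0.4215, -0.0495, 0.2575]
tool_rot: [0.998, -0.066, 0.0, -0.015]
ft_force: [0.6, -0.8, -0.1]
grip_width: -0.0001
grasp_force: 0.0
fence xyz [-0.1676 -0.1433  0.2575] tool in fence
 [[ 0.999  0.049 -0.003]
 [ 0.049 -0.998  0.031]
 [-0.002 -0.031 -1.   ]] F [ 0.71 -0.73 -0.06] t 2.7 w -5.9654642579161174e-05
[-0.137  0.092 -0.173  1.308  0.031  3.136] [ 0.001 -0.003  0.002  0.     0.001 -0.001]
```

Joint 6 is at its limit of 3.14, so I'll turn the tool 90° back and use the other face of the fingers.

```bash
python3 -m pendant '[0,0,0,0,0,-0.38,0, 0,0,0,0,0,-0.38,0, 0,0,0,0,0,-0.38,0, 0,0,0,0,0,-0.38,0, 0,0,0,0,0,-0.38,0, 0,0,0,0,0,-0.38,0, 0,0,0,0,0,-0.38,0, 0,0,0,0,0,-0.38,0, 0,0,0,0,0,-0.38,0, 0,0,0,0,0,-0.38,0]'; cat >> st.py <<'E'
M=R.T@Ro.from_quat(o["tool_rot"]).as_matrix()
D=np.array([[0,1,0],[1,0,0],[0,0,-1.]])
print("turn to want",np.round(Ro.from_matrix(M.T@D).as_rotvec()/np.pi,4),"j",o["joint_pos"].round(2))
E
python3 st.py
```

```text
clock: 3.53
eef_pos: [0.4216, -0.0495, 0.2577]
tool_rot: [0.861, 0.509, 0.009, -0.013]
ft_force: [0.7, -0.3, -0.5]
grip_width: -0.0003
grasp_force: 0.0
fence xyz [-0.1676 -0.1433  0.2577] tool in fence
 [[ 0.317  0.948 -0.003]
 [ 0.948 -0.317  0.031]
 [ 0.028 -0.012 -1.   ]] F [ 0.72 -0.17 -0.48] t 3.5333 w -0.0003133026302058233
turn to want [-0.0024 -0.0096 -0.1026] j [-0.14  0.09 -0.17  1.31  0.03  1.94]
```

```bash
python3 -m pendant '[0.289,-0.038,0,-0.0024,-0.0096,-0.1026,0, 0.289,-0.038,0,-0.0024,-0.0096,-0.1026,0, 0.289,-0.038,0,-0.0024,-0.0096,-0.1026,0, 0.289,-0.038,0,-0.0024,-0.0096,-0.1026,0, 0.289,-0.038,0,-0.0024,-0.0096,-0.1026,0, 0.289,-0.038,0,-0.0024,-0.0096,-0.1026,0, 0.289,-0.038,0,-0.0024,-0.0096,-0.1026,0, 0.289,-0.038,0,-0.0024,-0.0096,-0.1026,0, 0.289,-0.038,0,-0.0024,-0.0096,-0.1026,0, 0.289,-0.038,0,-0.0024,-0.0096,-0.1026,0]'; python3 st.py
```

```text
clock: 4.37
eef_pos: [0.4752, 0.0848, 0.2624]
tool_rot: [0.77, 0.638, 0.0, 0.0]
ft_force: [-0.4, -0.5, 0.6]
grip_width: -0.0
grasp_force: 0.0
fence xyz [-0.139  -0.0015  0.2624] tool in fence
 [[ 0.007  1.     0.   ]
 [ 1.    -0.007 -0.   ]
 [-0.     0.    -1.   ]] F [-0.28 -0.53  0.6 ] t 4.3667 w -3.719180344880302e-05
turn to want [ 0.0001  0.     -0.0023] j [ 0.18  0.2  -0.03  1.34 -0.    1.94]
```

```bash
python3 -m pendant '[0,0,0.07,0,0,0,0, 0,0,0.13,0,0,0,0, 0,0,0.2,0,0,0,0, 0,0,0.2,0,0,0,0, -0.005,0.02,0.2,0,0,0,0, -0.01,0.045,0.2,0,0,0,0, -0.015,0.07,0.2,0,0,0,0, -0.02,0.09,0.2,0,0,0,0, -0.03,0.115,0.2,0,0,0,0, -0.037,0.138,0.2,0,0,0,0]'; python3 st.py
python3 - <<'E'
from h import *
c=cam("top");cv2.imwrite(f"pics/top2.png",cv2.resize(c["pixels"][:,:,::-1],(800,600)))
E
```

```text
clock: 5.2
eef_pos: [0.5419, 0.0533, 0.1651]
tool_rot: [0.77, 0.638, 0.001, 0.002]
ft_force: [-1.8, -2.9, 3.3]
grip_width: -0.0002
grasp_force: 1.9
fence xyz [-0.0677 -0.0205  0.1651] tool in fence
 [[ 0.007  1.     0.004]
 [ 1.    -0.007 -0.001]
 [-0.001  0.004 -1.   ]] F [-1.3  -3.14  3.26] t 5.2 w -0.00022157160113709233
turn to want [ 0.0013  0.0002 -0.0022] j [ 0.1   0.38 -0.04  1.14 -0.    1.86]
```

View pics/top2.png

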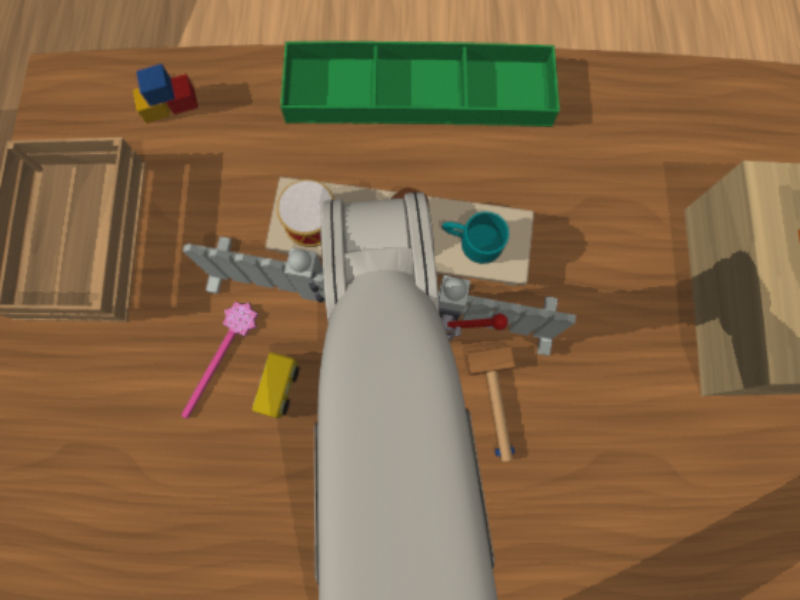

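The arm hides the gate in this view, but the force shows light contact and nothing else has moved. I'll keep pushing.

```bash
python3 -m pendant '[-0.003,0.012,0,0,0,0,0, -0.006,0.024,0,0,0,0,0, -0.01,0.034,0,0,0,0,0, -0.013,0.042,0,0,0,0,0, -0.016,0.05,0,0,0,0,0, -0.018,0.056,0,0,0,0,0, -0.02,0.06,0,0,0,0,0, -0.02,0.063,0,0,0,0,0, -0.02,0.066,0,0,0,0,0, -0.02,0.066,0,0,0,0,0]'; python3 st.py
python3 - <<'E'
from h import *
c=cam("scene");cv2.imwrite(f"pics/scene2.png",cv2.resize(c["pixels"][160:340,140:400,::-1],None,fx=3,fy=3,interpolation=cv2.INTER_CUBIC))
E
```

```text
clock: 6.08
eef_pos: [0.5673, 0.0402, 0.1622]
tool_rot: [0.769, 0.639, -0.002, -0.003]
ft_force: [-8.3, 5.9, 9.5]
grip_width: 0.0002
grasp_force: 6.3
fence xyz [-0.0403 -0.0289  0.1622] tool in fence
 [[ 0.004  1.    -0.007]
 [ 1.    -0.004  0.001]
 [ 0.001 -0.007 -1.   ]] F [-9.21  4.36  9.45] t 6.0833 w 0.00020868843862606446
turn to want [-0.0021 -0.0004 -0.0013] j [0.07 0.43 0.03 1.17 0.   1.83]
```

View pics/scene2.png

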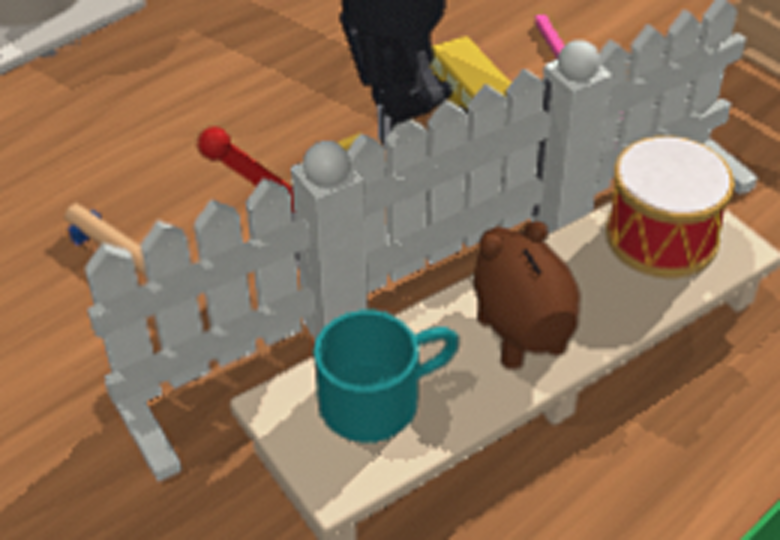

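The scene crop shows the gate nearly in line with the posts, with the finger behind its pickets at about (385,125). The force is around 9 N. I'll press slightly more to see whether it still moves.

```bash
python3 -m pendant '[0,0.004,0,0,0,0,0, 0,0.008,0,0,0,0,0, 0,0.01,0,0,0,0,0, 0,0.01,0,0,0,0,0, 0,0.01,0,0,0,0,0, 0,0.01,0,0,0,0,0, 0,0.01,0,0,0,0,0, 0,0.01,0,0,0,0,0, 0,0.01,0,0,0,0,0, 0,0.01,0,0,0,0,0]'; python3 st.py
```

```text
clock: 6.97
eef_pos: [0.5678, 0.0401, 0.162]
tool_rot: [0.769, 0.639, -0.004, -0.006]
ft_force: [-20.2, 7.9, 15.3]
grip_width: 0.0003
grasp_force: 12.0
fence xyz [-0.0399 -0.0288  0.162 ] tool in fence
 [[ 0.003  1.    -0.015]
 [ 1.    -0.003  0.001]
 [ 0.001 -0.015 -1.   ]] F [-21.25   4.12  15.27] t 6.9667 w 0.00030827026538359496
turn to want [-0.0048 -0.0004 -0.001 ] j [0.07 0.44 0.04 1.19 0.   1.82]
```

The force rose by 12 N for 0.4 mm of travel, so the gate is on its stop. I'll back off, lift, and move toward the ball's far side.

```bash
python3 -m pendant '[0,-0.03,0,0,0,0,0, 0,-0.08,0,0,0,0,0, 0,-0.16,-0.05,0,0,0,0, -0.02,-0.24,-0.12,0,0,0,0, -0.08,-0.25,-0.2,0,0,0,0, -0.16,-0.25,-0.2,0,0,0,0, -0.24,-0.25,-0.2,0,0,0,0, -0.32,-0.25,-0.2,0,0,0,0, -0.4,-0.25,-0.2,0,0,0,0, -0.4,-0.25,-0.2,0,0,0,0]'; python3 st.py
python3 - <<'E'
from m import *
s,t=cam("scene"),cam("top")
bs=ball(s,(280,270,350,330));bt=ball(t,(440,300,530,345));print(bs,bt,two(s,bs,t,bt))
for n,c,w in(("s",s,(330,230,480,320)),("t",t,(380,280,450,370))):
    m=blob(c,(20,120,80),(35,255,255),w);M=cv2.moments(m,True)
    if M["m00"]:
        u=(M["m10"]/M["m00"],M["m01"]/M["m00"]);P=onz(c,*u,.170)[:2]-[.6122,.0613];a=-.181
        print(n,M["m00"],u,"keeper fence",np.cos(a)*P[0]+np.sin(a)*P[1],-np.sin(a)*P[0]+np.cos(a)*P[1])
cv2.imwrite(f"pics/top3.png",cv2.resize(t["pixels"][150:300,180:420,::-1],None,fx=3,fy=3,interpolation=cv2.INTER_CUBIC))
E
```

```text
clock: 7.8
eef_pos: [0.4133, -0.1405, 0.262]
tool_rot: [0.772, 0.635, -0.002, 0.001]
ft_force: [1.3, -1.1, -0.5]
grip_width: -0.0
grasp_force: 0.0
fence xyz [-0.1594 -0.2343  0.262 ] tool in fence
 [[ 0.013  1.    -0.001]
 [ 1.    -0.013 -0.004]
 [-0.004 -0.001 -1.   ]] F [ 1.44 -0.83 -0.45] t 7.8 w -1.2407218456036304e-05
turn to want [-0.0003  0.0012 -0.004 ] j [-0.33  0.11 -0.14  1.32 -0.    1.44]
(211.43564356435644, 207.6039603960396) (349.0, 225.0) (array([ 0.54206842, -0.10500706,  0.20511262]), np.float64(0.0010222887638237377))
s 352.0 (293.00284090909093, 183.6278409090909) keeper fence -0.05430701764259673 0.04281866945035416
t 67.0 (299.4179104477612, 212.67164179104478) keeper fence -0.025198988511744114 -0.07451162852594947
```

View pics/top3.png

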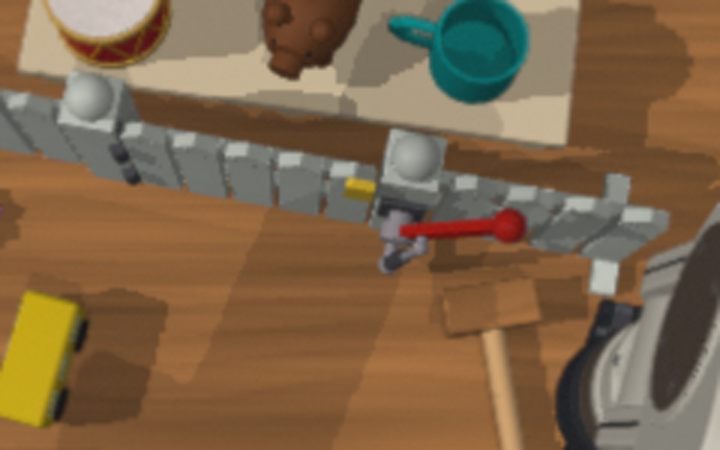

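The crop shows the gate in line with the fence and the keeper at (360,188) beside the latch post, at fence y −75 mm as expected when shut. The lever is still at its open stop, with the ball at (510,225). Next I'll bring the fingers to the ball's −y side.

```bash
python3 -m pendant '[-0.021,0.06,0,0,0,-0.004,0, -0.021,0.12,0,0,0,-0.004,0, -0.021,0.18,0,0,0,-0.004,0, -0.021,0.223,0,0,0,-0.004,0, -0.021,0.223,0,0,0,-0.004,0, -0.021,0.223,0.045,0,0,-0.004,0, -0.021,0.223,0.09,0,0,-0.004,0, -0.021,0.223,0.09,0,0,-0.004,0, -0.021,0.223,0.09,0,0,-0.004,0, -0.021,0.223,0.09,0,0,-0.004,0]'; python3 st.py
```

```text
clock: 8.73
eef_pos: [0.5231, -0.1655, 0.2181]
tool_rot: [0.765, 0.643, 0.0, 0.0]
ft_force: [-1.0, -0.2, 0.4]
grip_width: -0.0
grasp_force: 0.0
fence xyz [-0.0468 -0.2391  0.2181] tool in fence
 [[-0.008  1.     0.   ]
 [ 1.     0.008 -0.   ]
 [-0.     0.    -1.   ]] F [-0.96 -0.39  0.36] t 8.7333 w -5.015710806213139e-06
turn to want [0.0001 0.     0.0027] j [-0.31  0.35  0.06  1.28 -0.    1.44]
```

```bash
python3 -m pendant '[0.04,0,0,0,0,0,0, 0.065,0,0,0,0,0,0, 0.09,0,0,0,0,0,0, 0.115,0,0,0,0,0,0, 0.14,0,0,0,0,0,0, 0.165,0,0,0,0,0,0, 0.185,0,0,0,0,0,0, 0.205,0,0,0,0,0,0, 0.22,0,0,0,0,0,0, 0.232,0,0,0,0,0,0]'; python3 st.py
python3 - <<'E'
from h import *
c=cam("scene");cv2.imwrite(f"pics/scene4.png",cv2.resize(c["pixels"][130:340,120:400,::-1],None,fx=2.8,fy=2.8,interpolation=cv2.INTER_CUBIC))
E
```

```text
clock: 9.57
eef_pos: [0.543, -0.0508, 0.2169]
tool_rot: [0.766, 0.643, -0.0, -0.0]
ft_force: [0.1, -0.1, 0.4]
grip_width: -0.0001
grasp_force: 0.0
fence xyz [-0.0479 -0.1227  0.2169] tool in fence
 [[-0.008  1.    -0.001]
 [ 1.     0.008  0.   ]
 [ 0.    -0.001 -1.   ]] F [ 0.1  -0.05  0.42] t 9.5667 w -0.00013109741941318912
turn to want [-0.0003 -0.0001  0.0026] j [-0.09  0.35  0.05  1.27  0.    1.65]
```

View pics/scene4.png

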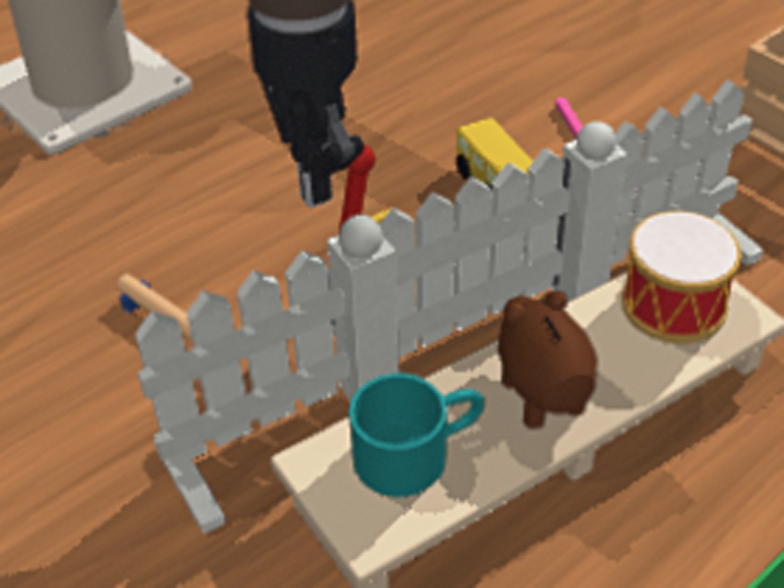

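The ball is now at (365,160), clear of the finger tip at (315,195), and the contact force is zero, so the lever is past its centre. I'll back off and check.

```bash
python3 -m pendant '[-0.05,0,0,0,0,0,0, -0.1,0,0,0,0,0,0, -0.12,0,-0.07,0,0,0,0, -0.14,-0.05,-0.14,0,0,0,0, -0.16,-0.12,-0.16,0,0,0,0, -0.2,-0.2,-0.16,0,0,0,0, -0.25,-0.28,-0.16,0,0,0,0, -0.3,-0.35,-0.16,0,0,0,0, -0.33,-0.35,-0.16,0,0,0,0, -0.33,-0.35,-0.16,0,0,0,0]'; python3 st.py
python3 - <<'E'
from m import *
s,t=cam("scene"),cam("top")
bs=ball(s,(340,230,430,320));bt=ball(t,(370,270,440,345));P=two(s,bs,t,bt);print(bs,bt,P)
c,q=np.cos(-.181),np.sin(-.181);R=np.array([[c,-q],[q,c]]);print("ball fence",R.T@(P[0][:2]-[.6122,.0613]))
a=t["pixels"][150:300,180:420,::-1];b=s["pixels"][160:310,160:400,::-1]
cv2.imwrite(f"pics/end.png",cv2.resize(np.vstack([a,b]),None,fx=2,fy=2,interpolation=cv2.INTER_CUBIC))
E
```

```text
clock: 10.45
eef_pos: [0.3393, -0.1862, 0.2977]
tool_rot: [0.768, 0.641, -0.0, 0.001]
ft_force: [0.6, 0.4, -0.5]
grip_width: 0.0003
grasp_force: 0.0
fence xyz [-0.2239 -0.2926  0.2977] tool in fence
 [[-0.002  1.     0.001]
 [ 1.     0.002 -0.002]
 [-0.002  0.001 -1.   ]] F [ 0.48  0.47 -0.5 ] t 10.45 w 0.0002972731224050658
turn to want [0.0002 0.0005 0.0006] j [-0.5  -0.   -0.17  1.4  -0.    1.25]
(265.6024096385542, 186.13253012048193) (282.1136363636364, 212.125) (array([0.56605901, 0.02782888, 0.20721969]), np.float64(0.002402339395528014))
ball fence [-0.039362   -0.04123033]
```

View pics/end.png

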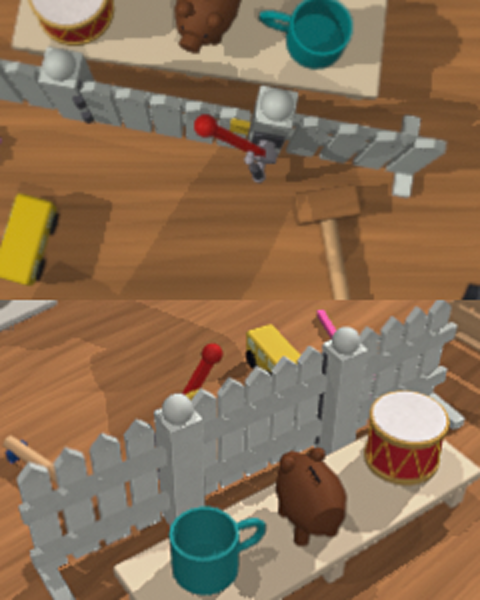

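The picture shows the ball at (205,125) in the top half, across the front of the shut gate. It measures fence y −41 mm and height 207 mm, which is the closed stop. The toys haven't moved and the arm is clear.

```bash
python3 -c "
from workcell import bot
print(bot.job_done())"
```

```text
the job is handed in; nothing more can be done
None
```

The gate is pushed fully shut, the red latch lever has snapped down across its front, the toys are where they were, and the job is handed in at about 10.5 s with the arm clear.

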